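Dial open the locked slide drawer

ROBOT

A 7-joint arm with a two-finger parallel gripper is mounted at the origin on the work surface. World frame = base frame: x ahead of the robot, y to its left, z up, the work surface at z = 0. Lengths are in m, angles in rad, forces in N, time in s.
With the tool pointing down it reaches from about 0.4 to 0.925 m from the base axis. Payload 4.1 kg.
Tool frame: the origin (TCP) lies at the very end of the fingers, on their centre line; the grasp point (between the pads) lies 19 mm behind it; z points along the fingers, y is the line along which they close (so a half turn about z gives the same grasp; the last joint's range is limited). The gripper opens to 85 mm and grips with 20 to 120 N. Pads are 22 mm wide; open, the fingers measure 114 mm over their backs; the gripper's body (76 mm by 85 mm) begins 54 mm behind the grasp point. The pads swing forward as they close: fully open they stand 13 mm farther back than shut.
Start: joints at [1.112, 0.398, 0.045, 1.537, -0.019, 1.207, -0.051], TCP at [0.229, -0.608, 0.231] pointing down, gripper open.
Joint ranges: [-2.82, 2.82], [-0.49, 2.23], [-1.37, 1.46], [0, 2.46], [-1.36, 4.5], [0.23, 2], [-2.94, 2.94]. Speed limits (rad/s): [2.57, 2.57, 3.14, 3.14, 3.14, 3.14, 3.14].

INTERFACE

Orientations are given as a unit quaternion [w, x, y, z].
In Python, from cell import r gives the robot as it stands.
- The arm moves only by the tool drive_tool, never from a script. Its argument "commands" is one flat list of numbers, 7 for each row, row after row: the turn, a rotation vector about the tool's x, y, z in rad, then the shift along the tool's x, y, z in m, then the opening, from 0 (shut) to 1 (fully open). A call has 1 to 12 rows; each row shifts and turns the commanded pose from where the row before left it, along the tool's axes as they then stand; what a row does not reach is not made up. A row lasts 1/8 s, in which the tool goes at most 62.5 mm and 10.7 degrees, less where a joint would pass 70% of its speed; a pose out of reach is approached as far as the arm can. A call is refused whole if a number of a shift passes 0.0625 or a number of a turn 0.188, either way. A call with a gripper value outside its range is refused whole. The fingers move at their own pace and stop on an object; "squeeze" is the grip in N (left out, the last holds). Time passes only in rows, so rows that do not move let the fingers close. It gives the time, the measured TCP pose, the force, the opening and the grip force at its end, in the units of the state.
- r.get_state(): the state, without advancing time (a new reading comes with each control period).
- r.grab_frame(name): name is "scene" or "top" or "wrist"; returns a dict with "img" (420x560x3 uint8, blue, green, red), "z_map" (420x560 float32, m along the optical axis (not along the pixel's ray), 0 where there is no reading), "camera_matrix" (3x3 intrinsics, pixels), "xyz" and "attitude" of the camera in the world; the wrist camera has in their place "mount" (4x4, takes a point from camera to tool coordinates, whose origin is the TCP and whose axes are the flange's). Camera axes: x right, y down, z forward; pixel columns grow to the right and rows downward; lengths in m; the calibration is good to about 2 mm. The wrist camera is an equidistant fisheye: a pixel r from the principal point sees the ray r / f radians off the axis. A picture is of the moment at which its call begins: read the wrist's pose just before it.
- r.hand_in(): hands the job in; it is judged then, once.
The state is a dict: "t": time; "joint_positions": joint angles; "qd": joint speeds; "joint_torque": joint torques, N m; "eef_pos": TCP position; "tcp_rot": TCP orientation; "contact_force": force on the tool from outside, world axes, zero at the start; "torque": the same for the moment, N m; "grip_width": finger opening in m; "gripper_force": force on a finger pad.
Only numpy, scipy, OpenCV 4.12 (cv2) and the standard library are available. Lean on these libraries where they do the work, as an engineer would, in place of code of your own. Each camera call takes 0.05 s, during which the arm holds its last target. There are 200 camera calls.

TASK

The reference slides are locked in the white box. Starting from the long mark at the back as zero, turn the dial left (anticlockwise from above) to the fourth mark on the left and stop there a moment, turn it right, back past zero, to the second mark on the right and stop there a moment, then turn it left again, past the fourth mark, and stop as soon as you feel it turn clearly heavier (somewhere around the sixth mark; do not push on, or the lock is overrun). Then pull the drawer out by its handle by at least 60 mm, leave it open, let go, and do not disturb the things standing around.

Things in the scene. Friction and masses are not known exactly. Their poses are not given: they have to be found in the camera images.
- box: White steel lock box fixed to the bench, 200 mm deep (its x), 300 mm wide (y), 110 mm high; origin at the centre of its underside, -x is its front with the drawer, z up. The dial stands on its flat top deck (z = 110 mm), axis vertical, 22 mm in front of the box's centre (x = -22 mm, y = 0). Only when the dial is at its last place is the drawer free; else it is locked and does not budge.
- zero_mark (a point): Middle of the long thick mark that is zero, on the deck 57 mm behind the dial's axis (towards the box's +x). In all 18 dark marks, 20 degrees (0.349 rad) apart, ring the dial. Left of zero (anticlockwise from above) is towards the box's +y. Axes as the box's.
- dial (a joint): Angle of the dial, rad: 0 with the pointer at the zero mark, growing anticlockwise from above (left): fourth mark on the left = 1.396, second on the right = -0.698; a stop counts within 0.12, held still 0.3 s. Starts within 0.45 of zero, turns from -1.3 to 3.1 with an even drag of 0.12 N m, stays where left.
- dial_knob (a point): Centre of the dial's black upright round knob: 60 mm diameter, 45 mm high, ribbed. The point is on the dial's axis, 34 mm above the deck, 20 mm under the knob's top. Below the knob is a flat skirt of 90 mm diameter, its top 25 mm under the point. Turns with the dial; its x axis points along the pointer.
- pointer (a point): Outer end of the white pointer ridge on the dial's skirt, 45 mm from the axis. On the last left turn the dial picks up the bolt between 1.6 and 2.45 rad (hidden, differs each time): the drag rises to about 0.9 N m, with no hard end for 0.5 rad more. The drawer is free from there to 0.17 rad beyond; farther, it is locked again until the dial is turned back by the excess.
- handle (a point): Middle of the drawer's steel bar handle: a bar 100 mm long along the box's y, 12 mm thick (along the box's x) and 16 mm high, standing 42 mm clear of the drawer front on two arms 90 mm apart, 35 mm below the deck and 75 mm above the bench. It moves with the drawer; axes as the box's.
- drawer (a joint): How far the drawer is pulled out, m: 0 shut, 0.085 at its end stop; it slides towards the box's own -x (level) with about 2 N of drag and stays where it is left.
- slide_case: Bystander: grey slide case 150 x 85 x 30 mm, beside the box on its left. Origin under its centre.
- stain_jar: Bystander: amber jar, 40 mm diameter, 62 mm high, standing on the deck about 0.12 m to the left (+y) of the dial. Origin under its centre.
- oil_bottle: Bystander: small clear bottle, 32 mm diameter, 70 mm high, standing on the deck about 0.12 m to the right (-y) of the dial. Origin under its centre.
- petri_dish: Bystander: clear closed dish, 90 mm diameter, 16 mm high, on the bench to the right of the box. Origin under its centre.
- objective: Bystander: steel microscope objective standing upright, 34 mm diameter, 60 mm high, on the bench near the front left corner of the box. Origin under its centre.
- eyepiece: Bystander: black eyepiece standing upright, 42 mm diameter, 75 mm high, on the bench farther to the left. Origin under its centre.
- beaker: Bystander: glass beaker, 68 mm diameter, 90 mm high, on the bench farther to the right. Origin under its centre.

How it is judged:
By the outcome, as a careful person would: the job done as asked, in the order asked, and still so for the second after the job is handed in, with the robot touching nothing.
It also fails if it takes over 69 s, if anything falls off the work surface, if the arm or the gripper's body presses on something with over 40 N, if the wrist force passes 120 N, or if a joint passes its speed limit or range.

## Working session

There is one attempt and no reset: what is moved stays moved. The work goes in short steps, Python scripts to look and compute and a tool call to move; the robot and the scene stay as the last step left them, time stands still between calls to the robot, and variables do not carry over. Pictures are saved under pics/ and viewed, at most 10 in all, crops included, and the job is handed in when it is done.

Besides the shell and the picture viewer there is one more tool, called after "Emit:" by a JSON object that holds its "fn" and its "kwargs", one argument or row to a line. drive_tool: Moves the arm, as the interface text tells. Its arguments: {"type":"object","properties":{"commands":{"type":"array","items":{"type":"number"}},"squeeze":{"type":"number"}},"required":["commands"]}

```bash
mkdir -p pics; ls; python3 - <<'E'
from cell import r
import cv2,numpy as np
s=r.get_state()
for k,v in s.items(): print(k,np.round(v,3))
for n in("top","scene"):
    f=r.grab_frame(n); cv2.imwrite(f"pics/{n}0.png",f["img"]); np.savez(f"{n}0.npz",**f)
    print(n,f["camera_matrix"],f["xyz"],f["attitude"])
E
```

```text
pics
t 0.0
joint_positions [ 1.112  0.399  0.045  1.538 -0.019  1.207 -0.051]
qd [-0.001 -0.     0.    -0.001  0.001 -0.     0.   ]
joint_torque [ 0.0000e+00 -4.7512e+01  1.3650e+00 -2.5422e+01  1.1000e-02  9.0000e-03
  0.0000e+00]
eef_pos [ 0.229 -0.608  0.23 ]
tcp_rot [-0.001  0.984  0.179 -0.   ]
contact_force [-0.009  0.2    0.327]
torque [ 0.004  0.012 -0.043]
gripper_force 0.0
grip_width 0.085
top [[396.01917367   0.         278.14113877]
 [  0.         396.01917367 217.78385156]
 [  0.           0.           1.        ]] [ 0.30501767 -0.00586202  1.50638289] [ 0.07578465 -0.6946135   0.71123266 -0.07692128]
scene [[420.16713811   0.         284.97219013]
 [  0.         420.16713811 205.76392777]
 [  0.           0.           1.        ]] [1.29172544 0.33461136 0.95507457] [-0.18776755  0.48146637  0.80081975 -0.30268997]
```

View pics/top0.png

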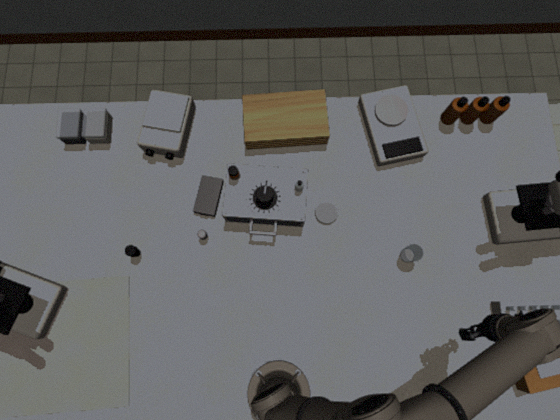

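View pics/scene0.png

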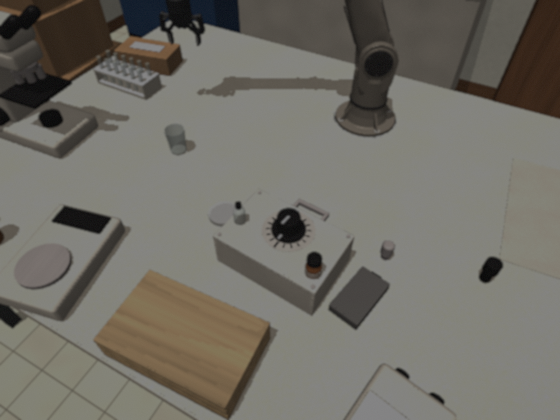

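The box is at about (265,195) in the top view. The dial is near (264,197), the handle near (262,233), the jar at (233,172) and the bottle at (299,185). The objective is at (202,235). I'll crop in on the dial.

```bash
cat > h.py <<'E'
import numpy as np,cv2
from scipy.spatial.transform import Rotation as R
def rot(q): return R.from_quat([q[1],q[2],q[3],q[0]]).as_matrix()
def px(f,u,v,z):
    "pixel -> world point on plane z"
    K=f["camera_matrix"];d=rot(f["attitude"])@np.linalg.solve(K,[u,v,1.]);c=f["xyz"]
    return c+d*(z-c[2])/d[2]
E
python3 - <<'E'
import numpy as np,cv2
from h import *
t=np.load("top0.npz");s=np.load("scene0.npz")
a=cv2.resize(t["img"][155:255,185:345],None,fx=5,fy=5,interpolation=cv2.INTER_CUBIC)
b=cv2.resize(s["img"][180:300,205:365],None,fx=5,fy=5,interpolation=cv2.INTER_CUBIC)
cv2.imwrite("pics/a.png",cv2.convertScaleAbs(a,alpha=1.4));cv2.imwrite("pics/b.png",cv2.convertScaleAbs(b,alpha=1.4))
E
```

```text
(no output)
```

View pics/a.png

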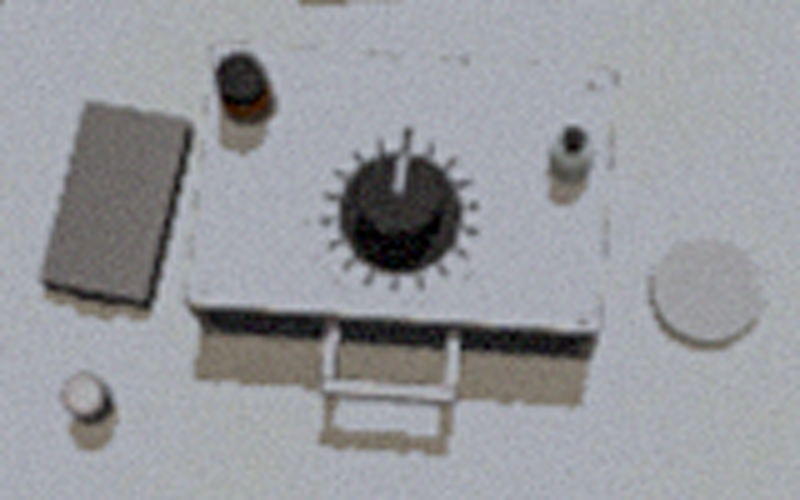

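View pics/b.png

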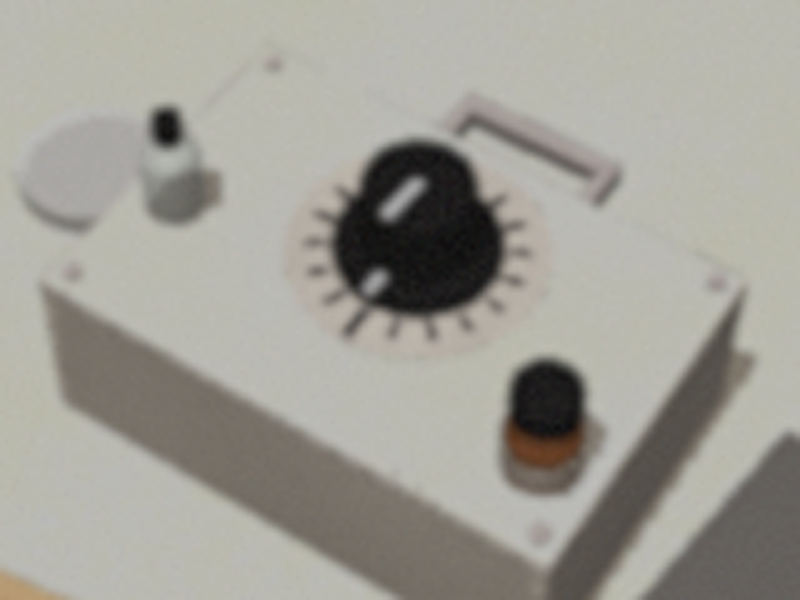

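Crop a (5x, offset 185,155) shows the zero mark at about (408,135) and the deck front corners at (192,303) and (598,330). The handle bar runs (328,384)–(456,394). In crop b (offset 205,180) the zero mark is at (354,324), with the pointer on the skirt at (376,281) pointing slightly anticlockwise or near zero.

```bash
python3 - <<'E'
import numpy as np
from h import *
t=np.load("top0.npz");s=np.load("scene0.npz")
A=lambda u,v,z:px(t,185+u/5,155+v/5,z)
B=lambda u,v,z:px(s,205+u/5,180+v/5,z)
def sh(n,p):print(n,np.round(p,4))
fl,fr=A(192,303,.11),A(598,330,.11);sh("fl",fl);sh("fr",fr)
bl,br=A(210,45,.11),A(617,75,.11);sh("bl",bl);sh("br",br)
d=fl-fr;yaw=np.arctan2(-d[0],d[1]);print("yaw",yaw,np.linalg.norm(d),np.linalg.norm(fl-bl), (fl+fr+bl+br)/4)
z=A(408,135,.11);sh("zeroA",z);sh("zeroB",B(354,324,.11))
for n,m in dict(l=A(327,222,.11),r=A(473,207,.11),b=A(392,285,.11)).items():sh(n,m)
sh("handle",(A(328,384,.083)+A(456,394,.083))/2); h=A(328,384,.083)-A(456,394,.083);print(np.arctan2(-h[0],h[1]))
sh("ptrA",A(408,154,.12)); sh("ptrB",B(376,281,.122))
sh("knobtopB line",[*B(385,215,.164),*B(425,182,.164)])
sh("knobtop linesA",[*A(405,155,.164),*A(400,190,.164)])
for n,p in dict(jarB=(547,375,.172),botB=(165,115,.18)).items(): sh(n,B(*p))
sh("obj",A(85,392,.06));sh("jar",A(240,75,.172));sh("bot",A(574,138,.18))
# corners in scene: screws/deck corners
for p in((42,285),(745,285),(548,572),(272,45)):sh("cornB",B(*p,.11))
E
```

```text
fl [0.6247 0.1859 0.11  ]
fr [ 0.5978 -0.1068  0.11  ]
bl [0.8213 0.1737 0.11  ]
br [ 0.7906 -0.1282  0.11  ]
yaw -0.09167239975206783 0.2939235078224395 0.19701327452451303 [0.70862129 0.03113005 0.11      ]
zeroA [0.7479 0.0275 0.11  ]
zeroB [0.7471 0.0309 0.11  ]
l [0.683  0.0878 0.11  ]
r [ 0.6918 -0.019   0.11  ]
b [0.6346 0.0411 0.11  ]
handle [0.563  0.0432 0.083 ]
-0.1028188134729779
ptrA [0.7302 0.0276 0.12  ]
ptrB [0.7263 0.0322 0.122 ]
knobtopB line [0.7171 0.0322 0.164  0.6892 0.0397 0.164 ]
knobtop linesA [0.716  0.0286 0.164  0.6904 0.0326 0.164 ]
jarB [0.7709 0.1438 0.172 ]
botB [ 0.7237 -0.0882  0.18  ]
obj [0.5703 0.2717 0.06  ]
jar [0.7755 0.1444 0.172 ]
bot [ 0.7207 -0.0902  0.18  ]
cornB [ 0.8    -0.1195  0.11  ]
cornB [0.6322 0.1938 0.11  ]
cornB [0.8278 0.1752 0.11  ]
cornB [ 0.5994 -0.1018  0.11  ]
```

Emit:
{"fn": "drive_tool", "kwargs": {
  "commands": [0,0,0,0.02,-0.012,-0.012,1,0,0,0,0.033,-0.022,-0.012,1,0,0,0,0.033,-0.022,-0.012,1,0,0,0,0.033,-0.022,-0.012,1,0,0,0,0.033,-0.022,-0.012,1,0,0,0,0.033,-0.022,-0.01,1,0,0,0,0.033,-0.022,0,1,0,0,0,0.033,-0.022,0,1,0,0,0,0.033,-0.022,0,1,0,0,0,0.033,-0.022,0,1,0,0,0,0.033,-0.022,0,1,0,0,0,0.033,-0.022,0,1],
  "squeeze": 80
}}

```text
t: 1.6
eef_pos: [0.4988, -0.2327, 0.3023]
tcp_rot: [0.0, 0.984, 0.18, 0.0]
contact_force: [-0.2, 0.4, 0.9]
grip_width: 0.0854
gripper_force: 0.0
```

Emit:
{"fn": "drive_tool", "kwargs": {
  "commands": [0,0,0,0.033,-0.022,0,1,0,0,0,0.033,-0.022,0,1,0,0,0,0.033,-0.022,0,1,0,0,0,0.033,-0.022,0,1,0,0,0,0.033,-0.022,0,1,0,0,0,0.033,-0.022,0,1,0,0,0,0.033,-0.022,0,1,0,0,0,0.033,-0.022,0,1,0,0,0,0,0,0,1,0,0,0,0,0,0,1]
}}

```text
t: 2.85
eef_pos: [0.6824, 0.0226, 0.3018]
tcp_rot: [0.0, 0.984, 0.179, -0.0]
contact_force: [-0.1, 0.2, 0.1]
grip_width: 0.0854
gripper_force: 0.0
```

```bash
python3 - <<'E'
from cell import r
import cv2,numpy as np
s=r.get_state();f=r.grab_frame("wrist")
print(s["t"],np.round(s["joint_positions"],3),np.round(s["eef_pos"],4),np.round(s["tcp_rot"],4),s["contact_force"],s["torque"])
np.savez("w1.npz",p=s["eef_pos"],q=s["tcp_rot"],**f);cv2.imwrite("pics/w1.png",f["img"])
print(f["camera_matrix"],f["mount"])
E
```

```text
2.85 [ 0.146  0.438 -0.358  1.34   0.153  1.39  -1.418] [0.6824 0.0226 0.3018] [ 4.000e-04  9.838e-01  1.795e-01 -1.000e-04] [-0.09251486  0.17934873  0.05651018] [-0.02988905 -0.00121951  0.03935308]
[[325.1922621    0.         271.37702284]
 [  0.         325.1922621  212.10002074]
 [  0.           0.           1.        ]] [[-3.42652342e-04 -9.60250549e-01 -2.79139330e-01  7.09572318e-02]
 [ 9.99999156e-01 -6.78955818e-04  1.10810484e-03 -3.38849106e-04]
 [-1.25358156e-03 -2.79138715e-01  9.60249971e-01 -1.42626279e-01]
 [ 0.00000000e+00  0.00000000e+00  0.00000000e+00  1.00000000e+00]]
```

View pics/w1.png

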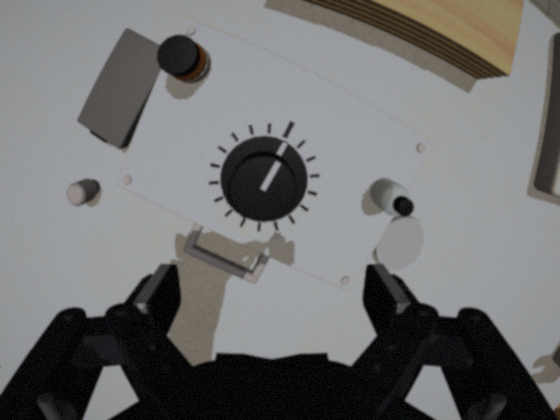

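The wrist view shows the dial knob top centre at about (262,187), the zero mark at (289,129) and the pointer along (264,190)–(288,142), so it sits close to zero. An enlarged crop will give the centre and angle.

```bash
python3 - <<'E'
import cv2,numpy as np
f=np.load("w1.npz")
cv2.imwrite("pics/w1c.png",cv2.convertScaleAbs(cv2.resize(f["img"][115:235,200:330],None,fx=5,fy=5,interpolation=cv2.INTER_CUBIC),alpha=1.3))
E
cat >> h.py <<'E'
def wpx(f,u,v,z):
    "fisheye wrist pixel -> world on plane z"
    K=f["camera_matrix"];x,y=(u-K[0,2])/K[0,0],(v-K[1,2])/K[1,1];a=np.hypot(x,y)
    d=np.array([np.sin(a)*x/a,np.sin(a)*y/a,np.cos(a)])
    Rt=rot(f["q"]);d=Rt@f["mount"][:3,:3]@d;c=f["p"]+Rt@f["mount"][:3,3]
    return c+d*(z-c[2])/d[2]
E
```

```text
(no output)
```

View pics/w1c.png

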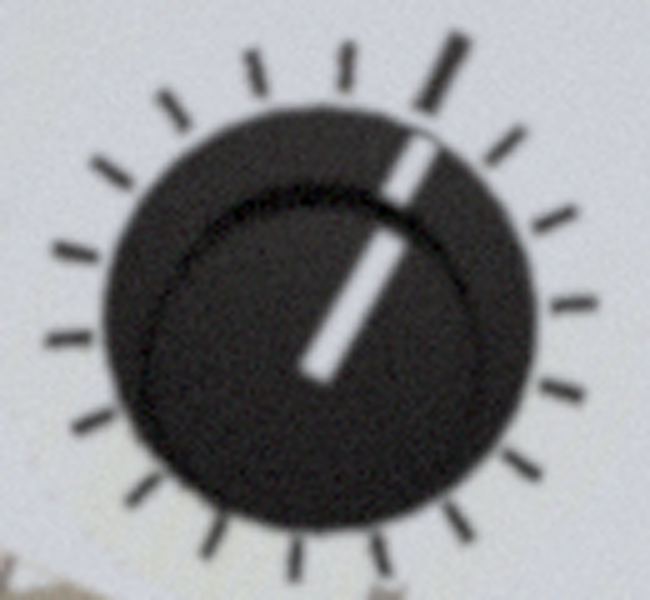

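In the crop (5x, offset 200,115) the zero mark is at (442,72), the opposite mark at (213,535), the left mark at (68,340) and the right mark at (574,304). The pointer tip is at (424,143), and the line on the knob top runs (315,370)–(390,238).

```bash
python3 - <<'E'
import numpy as np
from h import *
f=np.load("w1.npz");W=lambda u,v,z:wpx(f,200+u/5,115+v/5,z)
M=[(213,535),(295,558),(380,555),(459,523),(522,465),(562,392),(574,304),(556,219),(505,146),(347,67),(257,74),(173,110),(111,172),(75,252),(68,340),(93,422),(143,490)]
P=np.array([W(*m,.11)[:2] for m in M])
A=np.c_[2*P,np.ones(len(P))];s=np.linalg.lstsq(A,(P**2).sum(1),rcond=None)[0];c=s[:2];print("axis",c,np.sqrt(s[2]+c@c))
z=W(442,72,.11)[:2];ang=lambda v:np.arctan2(v[1],v[0])
k=[-8,-7,-6,-5,-4,-3,-2,-1]
a=np.unwrap([ang(p-c) for p in P]);print("marks yaw est",np.round(a,3))
print("zero yaw",ang(z-c),np.linalg.norm(z-c))
for q,h in(((424,143),.121),((393,195),.121),((390,238),.164),((315,370),.164)):print(W(*q,h)[:2],ang(W(*q,h)[:2]-c))
l=W(390,238,.164)-W(315,370,.164);print("line",ang(l));l=W(424,143,.121)-W(393,195,.121);print(ang(l))
print("handle",wpx(f,186,247,.083),wpx(f,249,276,.083)) 
rv=R.from_matrix(rot(f["q"])).as_matrix();print("tool x yaw",ang(rv[:,0]),"D tool",rv.T@(np.r_[c,.127]-f["p"]))
E
```

```text
axis [0.68881887 0.0329944 ] 0.05321373941856666
marks yaw est [3.04  3.393 3.743 4.092 4.442 4.781 5.14  5.487 5.838 6.536 6.885 7.24
 7.583 7.932 8.288 8.636 8.981]
zero yaw -0.09018344966828948 0.057464202068440065
[0.73162707 0.02673009] -0.14530291554726188
[0.71969191 0.02875764] -0.13637963360554337
[0.71633691 0.02912995] -0.1395207148577346
[0.68976077 0.03313352] 0.14664807323672738
line -0.14952101351831168
-0.16827400596620165
handle [0.57180868 0.09266642 0.083     ] [0.56306214 0.00711768 0.083     ]
tool x yaw 0.36085975957587263 D tool [ 0.00974248 -0.00762027  0.17475411]
```

Emit:
{"fn": "drive_tool", "kwargs": {
  "commands": [0,0,0,0.0032,-0.0025,0.03,1,0,0,0,0.0032,-0.0025,0.03,1,0,0,0,0.0032,-0.0025,0.03,1,0,0,0,0,0,0.03,1,0,0,0,0,0,0.03,1,0,0,0,0,0,0.015,1,0,0,0,0,0,0.01,1,0,0,0,0,0,0,1]
}}

```text
t: 3.9
eef_pos: [0.6893, 0.0319, 0.1264]
tcp_rot: [0.0, 0.984, 0.179, -0.0]
contact_force: [0.1, -0.2, 0.1]
grip_width: 0.0857
gripper_force: 0.0
```

Emit:
{"fn": "drive_tool", "kwargs": {
  "commands": [0,0,0,0,0,0,0.7,0,0,0,0,0,0,0.5,0,0,0,0,0,0,0.3,0,0,0,0,0,0,0.3,0,0,0,0,0,0,0.3,0,0,0,0,0,0,0.3]
}}

```text
t: 4.65
eef_pos: [0.6897, 0.0341, 0.1284]
tcp_rot: [-0.001, 0.984, 0.179, 0.001]
contact_force: [-3.1, 1.8, 5.1]
grip_width: 0.0582
gripper_force: 87.2
```

```bash
cat >st.py <<'E'
from cell import r
import numpy as np
from h import *
s=r.get_state();x=rot(s["tcp_rot"])[:,0]
y=np.arctan2(x[1],x[0]);y+=2*np.pi*(y<-1.2)
print("t",s["t"],"dial",round(-0.05+y-0.361,3),"p",np.round(s["eef_pos"],4),"tilt",np.round(rot(s["tcp_rot"])[:,2],3),"F",np.round(s["contact_force"],1),"M",np.round(s["torque"],2),"w",round(s["grip_width"],4),s["gripper_force"],"j7",round(s["joint_positions"][6],2))
E
python3 st.py
```

```text
t 4.65 dial -0.051 p [0.6897 0.0341 0.1284] tilt [ 0.001  0.002 -1.   ] F [-3.1  1.8  5.1] M [ 0.51  0.61 -0.07] w 0.0582 87.24016070365906 j7 -1.48
```

Emit:
{"fn": "drive_tool", "kwargs": {
  "commands": [0,0,0,0.0007,-0.0018,-0.0025,0.3,0,0,-0.1,0,0,0,0.3,0,0,-0.15,0,0,0,0.3,0,0,-0.16,0,0,0,0.3,0,0,-0.16,0,0,0,0.3,0,0,-0.16,0,0,0,0.3,0,0,-0.16,0,0,0,0.3,0,0,-0.16,0,0,0,0.3,0,0,-0.16,0,0,0,0.3,0,0,-0.15,0,0,0,0.3,0,0,-0.08,0,0,0,0.3,0,0,0,0,0,0,0.3]
}}

```text
t: 6.15
eef_pos: [0.6891, 0.0343, 0.1285]
tcp_rot: [-0.0, 0.622, 0.783, -0.0]
contact_force: [-0.3, 0.7, -2.4]
grip_width: 0.0582
gripper_force: 88.5
```

Emit:
{"fn": "drive_tool", "kwargs": {
  "commands": [0,0,0,0,0,0,0.3,0,0,0,0,0,0,0.3,0,0,0,0,0,0,0.3,0,0,0,0,0,0,0.3,0,0,0,0,0,0,0.3]
}}

```text
t: 6.78
eef_pos: [0.6891, 0.0343, 0.1285]
tcp_rot: [-0.0, 0.622, 0.783, -0.0]
contact_force: [-1.4, 1.3, -3.3]
grip_width: 0.0584
gripper_force: 88.5
```

```bash
python3 st.py; python3 - <<'E'
from cell import r
import cv2
f=r.grab_frame("wrist");cv2.imwrite("pics/w2.png",f["img"])
E
```

```text
t 6.775 dial 1.389 p [0.6891 0.0343 0.1285] tilt [-0.001  0.    -1.   ] F [-1.4  1.3 -3.3] M [ 0.25  0.32 -0.09] w 0.0584 88.5211193561554 j7 -0.18
```

View pics/w2.png

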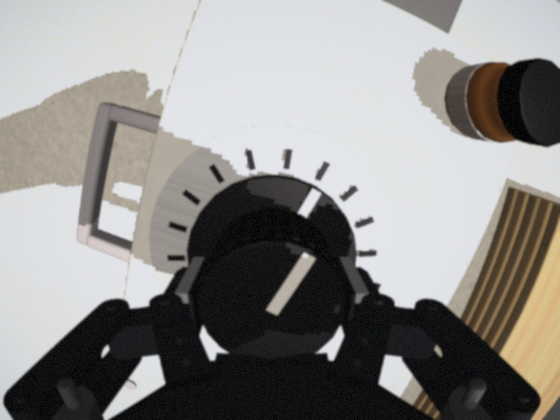

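The pointer tip at (316,190) lines up with the mark at (322,170), the fourth on the left, so nothing slipped. Next I turn right by 2.087 rad.

Emit:
{"fn": "drive_tool", "kwargs": {
  "commands": [0,0,0.1,0,0,0,0.3,0,0,0.15,0,0,0,0.3,0,0,0.17,0,0,0,0.3,0,0,0.17,0,0,0,0.3,0,0,0.17,0,0,0,0.3,0,0,0.17,0,0,0,0.3,0,0,0.17,0,0,0,0.3,0,0,0.17,0,0,0,0.3,0,0,0.17,0,0,0,0.3,0,0,0.17,0,0,0,0.3,0,0,0.17,0,0,0,0.3,0,0,0.17,0,0,0,0.3]
}}

```text
t: 8.32
eef_pos: [0.6897, 0.0339, 0.1285]
tcp_rot: [0.0, 0.997, -0.077, 0.0]
contact_force: [0.2, -0.2, -5.5]
grip_width: 0.0583
gripper_force: 88.0
```

Emit:
{"fn": "drive_tool", "kwargs": {
  "commands": [0,0,0.1,0,0,0,0.3,0,0,0.037,0,0,0,0.3,0,0,0,0,0,0,0.3,0,0,0,0,0,0,0.3,0,0,0,0,0,0,0.3,0,0,0,0,0,0,0.3,0,0,0,0,0,0,0.3]
}}

```text
t: 9.2
eef_pos: [0.6896, 0.0338, 0.1285]
tcp_rot: [0.0, 0.99, -0.143, 0.0]
contact_force: [4.2, -1.5, -9.7]
grip_width: 0.0586
gripper_force: 88.1
```

```bash
python3 st.py; python3 - <<'E'
from cell import r
import cv2
f=r.grab_frame("wrist");cv2.imwrite("pics/w3.png",f["img"])
E
```

```text
t 9.2 dial -0.698 p [0.6896 0.0338 0.1285] tilt [ 0.001 -0.    -1.   ] F [ 4.2 -1.5 -9.7] M [ 0.17 -0.81  0.05] w 0.0586 88.08557152748108 j7 -2.06
```

View pics/w3.png

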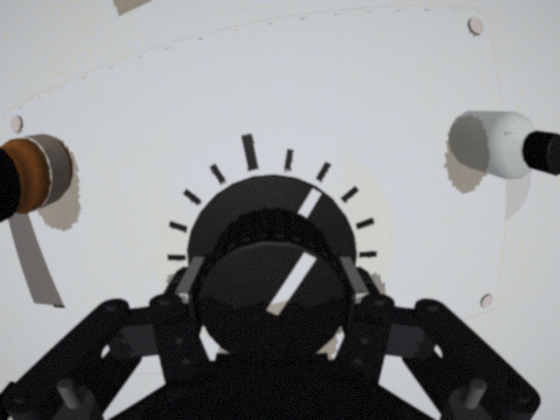

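The pointer at (316,192) lines up with the second mark to the right of the long zero mark (249,152). Now the last left turn, quickly to about 1.54 and then in small steps.

Emit:
{"fn": "drive_tool", "kwargs": {
  "commands": [0,0,-0.1,0,0,0.001,0.3,0,0,-0.15,0,0,0,0.3,0,0,-0.17,0,0,0,0.3,0,0,-0.17,0,0,0,0.3,0,0,-0.17,0,0,0,0.3,0,0,-0.17,0,0,0,0.3,0,0,-0.17,0,0,0,0.3,0,0,-0.17,0,0,0,0.3,0,0,-0.17,0,0,0,0.3,0,0,-0.17,0,0,0,0.3,0,0,-0.17,0,0,0,0.3,0,0,-0.17,0,0,0,0.3]
}}

```text
t: 10.75
eef_pos: [0.6892, 0.0343, 0.1285]
tcp_rot: [-0.0, 0.672, 0.741, -0.0]
contact_force: [1.5, 0.2, -5.7]
grip_width: 0.0584
gripper_force: 88.2
```

Emit:
{"fn": "drive_tool", "kwargs": {
  "commands": [0,0,-0.17,0,0,0,0.3,0,0,-0.12,0,0,0,0.3,0,0,-0.04,0,0,0,0.3]
}}

```text
t: 11.12
eef_pos: [0.689, 0.0343, 0.1285]
tcp_rot: [-0.0, 0.543, 0.84, -0.0]
contact_force: [-0.1, 0.4, -2.4]
grip_width: 0.0583
gripper_force: 88.3
```

```bash
python3 st.py
```

```text
t 11.125 dial 1.583 p [0.689  0.0343 0.1285] tilt [-0.001 -0.    -1.   ] F [-0.1  0.4 -2.4] M [ 0.12  0.32 -0.09] w 0.0583 88.33136558532715 j7 -0.01
```

Emit:
{"fn": "drive_tool", "kwargs": {
  "commands": [0,0,-0.04,0,0,0,0.3,0,0,-0.04,0,0,0,0.3]
}}

```text
t: 11.38
eef_pos: [0.689, 0.0343, 0.1285]
tcp_rot: [-0.0, 0.509, 0.861, -0.001]
contact_force: [-2.9, -0.1, 0.7]
grip_width: 0.0587
gripper_force: 88.5
```

```bash
python3 st.py
```

```text
t 11.375 dial 1.664 p [0.689  0.0343 0.1285] tilt [-0.001 -0.001 -1.   ] F [-2.9 -0.1  0.7] M [ 0.03  0.77 -0.1 ] w 0.0587 88.47821474075317 j7 0.06
```

Emit:
{"fn": "drive_tool", "kwargs": {
  "commands": [0,0,-0.04,0,0,0,0.3,0,0,-0.04,0,0,0,0.3]
}}

```text
t: 11.62
eef_pos: [0.689, 0.0342, 0.1285]
tcp_rot: [-0.0, 0.473, 0.881, -0.0]
contact_force: [-4.1, -0.4, 4.8]
grip_width: 0.0579
gripper_force: 88.7
```

```bash
python3 st.py
```

```text
t 11.625 dial 1.744 p [0.689  0.0342 0.1285] tilt [-0.001 -0.001 -1.   ] F [-4.1 -0.4  4.8] M [-0.12  1.24 -0.08] w 0.0579 88.73818516731262 j7 0.14
```

Emit:
{"fn": "drive_tool", "kwargs": {
  "commands": [0,0,-0.04,0,0,0,0.3,0,0,-0.04,0,0,0,0.3]
}}

```text
t: 11.88
eef_pos: [0.689, 0.0342, 0.1285]
tcp_rot: [-0.0, 0.438, 0.899, -0.0]
contact_force: [-5.7, 0.9, 5.6]
grip_width: 0.0585
gripper_force: 88.9
```

```bash
python3 st.py
```

```text
t 11.875 dial 1.824 p [0.689  0.0342 0.1285] tilt [-0.001 -0.001 -1.   ] F [-5.7  0.9  5.6] M [-0.14  1.34 -0.17] w 0.0585 88.9007019996643 j7 0.21
```

Emit:
{"fn": "drive_tool", "kwargs": {
  "commands": [0,0,-0.04,0,0,0,0.3,0,0,-0.04,0,0,0,0.3]
}}

```text
t: 12.12
eef_pos: [0.6889, 0.0342, 0.1285]
tcp_rot: [-0.0, 0.401, 0.916, -0.0]
contact_force: [-5.8, -0.3, 4.9]
grip_width: 0.058
gripper_force: 89.0
```

```bash
python3 st.py
```

```text
t 12.125 dial 1.904 p [0.6889 0.0342 0.1285] tilt [-0.001 -0.001 -1.   ] F [-5.8 -0.3  4.9] M [-0.18  1.34 -0.07] w 0.058 89.00296926498413 j7 0.28
```

Emit:
{"fn": "drive_tool", "kwargs": {
  "commands": [0,0,-0.04,0,0,0,0.3,0,0,-0.04,0,0,0,0.3]
}}

```text
t: 12.38
eef_pos: [0.689, 0.0342, 0.1285]
tcp_rot: [-0.0, 0.365, 0.931, -0.0]
contact_force: [-5.4, -0.7, 4.7]
grip_width: 0.0583
gripper_force: 89.2
```

```bash
python3 st.py
```

```text
t 12.375 dial 1.983 p [0.689  0.0342 0.1285] tilt [-0.001 -0.    -1.   ] F [-5.4 -0.7  4.7] M [-0.03  1.28 -0.71] w 0.0583 89.24176454544067 j7 0.35
```

Emit:
{"fn": "drive_tool", "kwargs": {
  "commands": [0,0,-0.03,0,0,0,0.3,0,0,0,0,0,0,0.3]
}}

```text
t: 12.62
eef_pos: [0.689, 0.0342, 0.1285]
tcp_rot: [-0.0, 0.352, 0.936, -0.0]
contact_force: [-4.8, -0.0, 4.6]
grip_width: 0.0583
gripper_force: 89.2
```

```bash
python3 st.py
```

```text
t 12.625 dial 2.011 p [0.689  0.0342 0.1285] tilt [-0.001  0.    -1.   ] F [-4.8 -0.   4.6] M [-0.    1.33 -0.59] w 0.0583 89.23287749290466 j7 0.38
```

```bash
python3 - <<'E'
from cell import r
import cv2,numpy as np
f=r.grab_frame("wrist")["img"];cv2.imwrite("pics/w4.png",f)
for n,i in(("w2",cv2.imread("pics/w2.png")),("w3",cv2.imread("pics/w3.png")),("now",f)):
    g=i.min(2)[245:320,260:325];m=g>0.6*g.max();v,u=np.nonzero(m);print(n,g.max(),m.sum(),u.mean()+260,v.mean()+245)
E
```

```text
w2 225 810 290.87283950617285 282.8901234567901
w3 210 897 291.67447045707917 282.25083612040135
now 170 937 290.5250800426894 283.20064034151545
```

Emit:
{"fn": "drive_tool", "kwargs": {
  "commands": [0,0,0,0,0,0,0.7,0,0,0,0,0,0,1,0,0,0,0,0,0,1,0,0,0,0,0,0,1]
}}

```text
t: 13.18
eef_pos: [0.69, 0.0342, 0.1278]
tcp_rot: [0.001, 0.352, 0.936, 0.0]
contact_force: [1.0, -0.2, -0.6]
grip_width: 0.0857
gripper_force: 0.0
```

Emit:
{"fn": "drive_tool", "kwargs": {
  "commands": [0,0,0,0,0,-0.01,1,0,0,0,0,0,-0.02,1,0,0,0,0,0,-0.03,1,0,0,0,0,0,-0.03,1,0,0,0.158,0,0,-0.02,1,0,0,0.158,0,0,-0.01,1,0,0,0.158,0,0,0,0.7,0,0,0.158,0,0,0,0.5,0,0,0.158,0,0,0,0.5,0,0,0.158,0,0,0,0.5,0,0,0,0,0,0,0.5]
}}

```text
t: 14.55
eef_pos: [0.6898, 0.0347, 0.2496]
tcp_rot: [0.001, 0.739, 0.673, 0.001]
contact_force: [0.7, 0.0, 0.4]
grip_width: 0.0426
gripper_force: 0.0
```

```bash
python3 st.py;python3 - <<'E'
from cell import r
import cv2,numpy as np
s=r.get_state();f=r.grab_frame("wrist");cv2.imwrite("pics/w5.png",f["img"]);np.savez("w5.npz",p=s["eef_pos"],q=s["tcp_rot"],**f)
E
```

```text
t 14.55 dial 1.066 p [0.6898 0.0347 0.2496] tilt [ 0.002 -0.    -1.   ] F [0.7 0.  0.4] M [ 0.01 -0.02 -0.05] w 0.0426 0.0 j7 -0.43
```

View pics/w5.png

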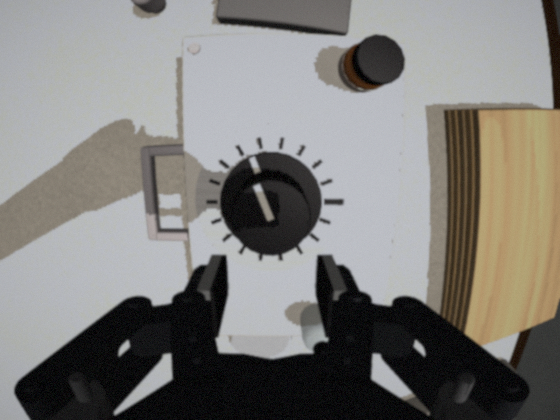

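The pointer on the skirt at (252,158) lies between the fifth and sixth marks, which matches 2.01 rad. The handle bar runs (147,150)–(156,237).

```bash
python3 - <<'E'
from h import *
f=np.load("w5.npz");a=wpx(f,147,150,.083);b=wpx(f,156,237,.083);m=(a+b)/2
print(a,b,m,np.linalg.norm(a-b));M=rot(f["q"])
h=np.array([.564,.046,.083])
for p in(m,h):print(M.T@(np.r_[p[:2],.056]-f["p"]))
x=M[:,0];print(np.arctan2(x[1],x[0]))
E
```

```text
[0.57134284 0.09153496 0.083     ] [ 5.64176410e-01 -7.17594026e-05  8.30000000e-02] [0.56775962 0.0457316  0.083     ] 0.09188660316930793
[-0.00046254 -0.12298503  0.19330126]
[-0.00054688 -0.12675327  0.19329239]
1.4771491928269433
```

Emit:
{"fn": "drive_tool", "kwargs": {
  "commands": [0,0,0,0,-0.025,0,0.5,0,0,0,0,-0.025,0,0.5,0,0,0,0,-0.025,0,0.5,0,0,0,0,-0.025,0,0.5,0,0,0,0,-0.025,0,0.5,0,0,0,0,0,0.02,0.5,0,0,0,0,0,0.03,0.5,0,0,0,0,0,0.03,0.5,0,0,0,0,0,0.02,0.5,0,0,0,0,0,0,0.5]
}}

```text
t: 15.85
eef_pos: [0.5641, 0.0461, 0.1468]
tcp_rot: [-0.001, 0.74, 0.673, -0.001]
contact_force: [0.3, 0.1, 0.8]
grip_width: 0.0427
gripper_force: 0.0
```

```bash
python3 st.py
```

```text
t 15.85 dial 1.065 p [0.5641 0.0461 0.1468] tilt [-0.003 -0.    -1.   ] F [0.3 0.1 0.8] M [-0.01  0.02  0.02] w 0.0427 0.0 j7 -0.5
```

Down 89 mm, in stages with a force check on the way.

Emit:
{"fn": "drive_tool", "kwargs": {
  "commands": [0,0,0,0,0,0.015,0.5,0,0,0,0,0,0.02,0.5,0,0,0,0,0,0.015,0.5,0,0,0,0,0,0.01,0.5,0,0,0,0,0,0,0.5]
}}

```text
t: 16.48
eef_pos: [0.5644, 0.0462, 0.0868]
tcp_rot: [-0.001, 0.74, 0.672, -0.001]
contact_force: [0.8, 0.4, 0.2]
grip_width: 0.0426
gripper_force: 0.0
```

Emit:
{"fn": "drive_tool", "kwargs": {
  "commands": [0,0,0,0,0,0.01,0.5,0,0,0,0,0,0.01,0.5,0,0,0,0,0,0.009,0.5,0,0,0,0,0,0,0.5]
}}

```text
t: 16.98
eef_pos: [0.5657, 0.046, 0.0632]
tcp_rot: [0.002, 0.74, 0.672, -0.001]
contact_force: [-15.0, -2.3, 32.3]
grip_width: 0.0424
gripper_force: 16.0
```

Emit:
{"fn": "drive_tool", "kwargs": {
  "commands": [0,0,0,0,0,0,0.2,0,0,0,0,0,0,0,0,0,0,0,0,0,0,0,0,0,0,0,0,0,0,0,0,0,0,0,0],
  "squeeze": 40
}}

```text
t: 17.6
eef_pos: [0.5638, 0.0467, 0.0605]
tcp_rot: [-0.0, 0.74, 0.672, -0.001]
contact_force: [-7.8, -0.5, 17.8]
grip_width: 0.011
gripper_force: 40.3
```

Something pressed lightly during the descent, most likely the knuckles on the deck edge, but the bar is gripped at 11 mm. I'll ease up a little and start pulling.

Emit:
{"fn": "drive_tool", "kwargs": {
  "commands": [0,0,0,0,0,-0.003,0,0,0,0,0,0,-0.001,0,0,0,0,0,-0.004,0,0,0,0,0,0,-0.006,0,0]
}}

```text
t: 18.1
eef_pos: [0.5533, 0.0477, 0.0609]
tcp_rot: [-0.001, 0.74, 0.673, -0.001]
contact_force: [3.3, 4.9, -21.9]
grip_width: 0.0113
gripper_force: 38.8
```

```bash
python3 st.py
```

```text
t 18.1 dial 1.064 p [0.5533 0.0477 0.0609] tilt [-0.003  0.001 -1.   ] F [  3.3   4.9 -21.9] M [ 0.86 -0.59 -0.02] w 0.0113 38.81368160247803 j7 -0.57
```

The drawer is moving. I'll take off the upward load and keep pulling.

Emit:
{"fn": "drive_tool", "kwargs": {
  "commands": [0,0,0,0,-0.006,0.002,0,0,0,0,0,-0.008,0.001,0,0,0,0,0,-0.008,0,0,0,0,0,0,-0.008,0,0,0,0,0,0,-0.008,0,0,0,0,0,0,-0.008,0,0,0,0,0,0,-0.008,0,0,0,0,0,0,-0.008,0,0,0,0,0,0,-0.003,0,0,0,0,0,0,0,0,0]
}}

```text
t: 19.35
eef_pos: [0.4905, 0.0536, 0.0606]
tcp_rot: [0.0, 0.74, 0.672, 0.0]
contact_force: [-0.5, 4.0, 8.1]
grip_width: 0.0113
gripper_force: 43.0
```

```bash
python3 st.py
```

```text
t 19.35 dial 1.064 p [0.4905 0.0536 0.0606] tilt [ 0.001 -0.    -1.   ] F [-0.5  4.   8.1] M [0.77 0.07 0.01] w 0.0113 42.98706650733948 j7 -0.59
```

Emit:
{"fn": "drive_tool", "kwargs": {
  "commands": [0,0,0,0,0,0,0.2,0,0,0,0,0,0,0.35,0,0,0,0,0,0,0.35,0,0,0,0,0,-0.01,0.35,0,0,0,0,0,-0.02,0.35,0,0,0,0,0,-0.03,0.35,0,0,0,0,0,-0.04,0.35,0,0,0,0,0,-0.04,0.35,0,0,0,0,0,-0.03,0.35,0,0,0,0,0,-0.02,0.35,0,0,0,0,0,0,0.35,0,0,0,0,0,0,0.35]
}}

```text
t: 20.85
eef_pos: [0.4896, 0.0532, 0.2491]
tcp_rot: [-0.0, 0.74, 0.672, -0.001]
contact_force: [1.1, -0.4, 0.8]
grip_width: 0.0299
gripper_force: 0.0
```

```bash
python3 st.py; python3 - <<'E'
from cell import r
import cv2,numpy as np
f=r.grab_frame("top")["img"];g=r.grab_frame("wrist")["img"];o=cv2.imread("pics/top0.png")
c=lambda i:cv2.resize(i[150:255,180:345],(400,254))
cv2.imwrite("pics/end.png",np.vstack([np.hstack([c(o),c(f)]),cv2.resize(g,(800,346))[:, :]]))
E
```

```text
t 20.85 dial 1.064 p [0.4896 0.0532 0.2491] tilt [-0.001 -0.    -1.   ] F [ 1.1 -0.4  0.8] M [-0.01  0.04  0.02] w 0.0299 0.0 j7 -0.39
```

View pics/end.png

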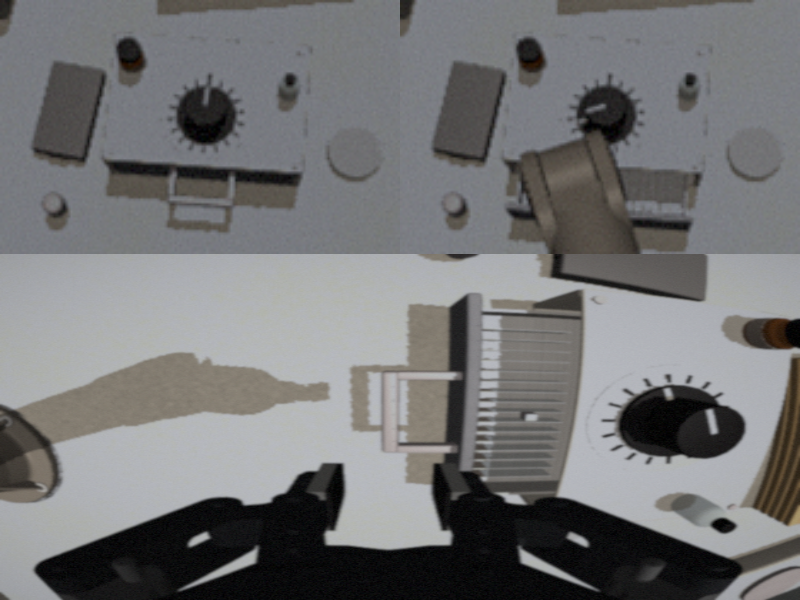

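The drawer stands open with its handle at about (388,410) in the lower picture. The jar, bottle, case, dish and objective are where they were in the before/after pair, and the gripper is clear of everything.

```bash
python3 -c "
from cell import r
print(r.hand_in())"
```

```text
the job is handed in; nothing more can be done
None
```

The lock is open and the drawer is pulled out about 74 mm and left open; the gripper has let go, the things around look unmoved in the end pictures, and the job was handed in with no verdict returned (the gripper pressed briefly with about 32 N, under the 40 N limit, while reaching for the handle).

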